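# Put the portable blender on charge

## Task

Put the portable blender on charge. First clear the salt shaker off the charging dock and stand it upright anywhere on the worktop, then lift the blender off its hook and stand it upright with its whole foot on the dock's round plate and let go; only then slide the dock's recessed switch all the way to the on end, by the small black dot. Do not push about or topple the vinegar bottle, the tin or the pepper mill.

Things in the scene. Friction and masses are not known exactly. Their poses are not given: they have to be found in the camera images.
- dock: White charging dock, fixed, 120 mm wide (y); origin on the worktop under the centre of its round plate, z up, front at -x. Its flat top, 105 mm high, runs from x -45 to +50 mm. In front of it the switch panel slopes down at 25 degrees from level, from (x -45, z 105) to (x -92, z 83 mm); the panel's outward normal is (-0.423, 0, 0.906); below it an upright front wall.
- slot (a point): Fixed point on the sloping panel's face, at dock x -69, y 0, z 94 mm; axes as the dock's. The switch's recessed slot runs through it along y from y = -45 to +33 mm; 30 mm wide up the slope, 7 mm deep square to the panel, upright walls. Its empty run-in on the switch's -y side takes a fingertip. The on end is the +y end, beside a small black dot.
- plate (a point): Centre of the top face of the dock's round steel plate, 80 mm across, 108 mm above the worktop; axes as the dock's.
- switch (a joint): Travel of the slide switch in m along the dock's +y: 0 = off (switch centre at dock y = 0), 0.024 = fully on, where it stops. It stays where it is left; friction about 1.5 N plus a little damping.
- switch_top (a point): Centre of the switch's top face, flush with the panel; moves with the switch. The switch is a grey block 14 mm long along the slot (y), 28 mm wide, filling the slot's depth. Axes: y along the slot, z out of the panel, x up the slope.
- stand: Steel hook stand, fixed: round foot 130 mm across, 11 mm high; post 14 mm thick, 336 mm high in all; origin on the worktop under the post, z up. One arm, an 8 mm round bar, points to the stand's -x at about 290 mm height, dips at x -75 mm and ends in an upturned tip at x -101 mm, top 308 mm above the worktop.
- hook (a point): Bottom of the dip of the hook arm (top side of the bar), at stand x -75 mm, z 294 mm; axes as the stand's.
- blender: Portable blender, loose, about 0.3 kg: cylinder 56 mm across, 90 mm high, tapered lid to 99 mm, stiff carrying loop above, 181 mm over all. Origin at the centre of its underside, z up. It starts hanging upright by the loop on the hook, underside 121 mm above the worktop. It must rise 16 mm or more to pass the hook's tip; after 60 mm the lid meets the arm.
- loop (a point): Middle of the top bar of the blender's loop, 177 mm above its underside; the loop is an 8 mm round bar, with an opening 36 mm wide and 74 mm high that the hook arm passes through; the opening's axis is the blender's x axis.
- salt_shaker: Glass salt shaker with a steel cap, 44 mm diameter, 90 mm high, 0.1 kg, loose, at the start upright on the dock's plate; origin at the centre of its underside. The free worktop to set it on reaches from the fridge's side wall at world y -0.50 m to the hob at about +0.3 m; a wall cabinet hangs on the left at 0.77 m height, y over 0.18 m.
- vinegar_bottle: Bystander, loose: bottle 64 mm diameter, 227 mm high, standing between dock and stand; origin at the centre of its underside.
- tin_small: Bystander, loose: tin 57 mm diameter, 72 mm high, standing nearer the robot between dock and stand; origin at the centre of its underside.
- pepper_mill: Bystander, loose: wooden mill 58 mm diameter, 160 mm high, standing behind the dock; origin at the centre of its underside.

How it is judged (in metres and radians):
On the way, in this order (a step that is already met when the one before it is completed fails the run):
1. the salt shaker stands upright on the worktop, off the dock (height (world z) of salt_shaker between -0.01 and 0.012 m and angle between salt_shaker's own z axis and vertical below 0.15 rad and contact force between salt_shaker and the fingers below 0.2 N), for 0.2 s.
2. the blender is off the hook (distance between loop and hook above 0.08 m and height (world z) of blender above 0.04 m), for 0.1 s.
3. the blender stands upright and released on the dock's plate, the switch still off (horizontal distance between blender and plate below 0.012 m and z of blender in the frame of plate between -0.004 and 0.004 m and angle between blender's own z axis and vertical below 0.06 rad and contact force between blender and the fingers below 0.2 N and value of joint switch below 0.012 m), for 0.2 s.
4. the switch is slid fully on (value of joint switch above 0.0205 m), for 0.2 s.
At the end, for the whole second after the job is handed in: Switch fully on (over 20.5 of 24 mm); blender upright (0.06 rad) at rest on the dock's plate, axis within 12 mm of its centre, underside within 4 mm of its top; salt shaker upright (0.15 rad) at rest on the worktop, underside within 12 mm of it (value of joint switch above 0.0205 m and horizontal distance between blender and plate below 0.012 m and z of blender in the frame of plate between -0.004 and 0.004 m and angle between blender's own z axis and vertical below 0.06 rad and height (world z) of salt_shaker between -0.01 and 0.012 m and angle between salt_shaker's own z axis and vertical below 0.15 rad and linear speed of each of blender, salt_shaker below 0.02 m/s); the robot touches nothing.
It fails at once if the vinegar bottle is pushed more than 30 mm or tipped (distance of vinegar_bottle from where it was at the start of the episode above 0.03 m or angle between vinegar_bottle's own z axis and vertical above 0.3 rad).
It fails at once if the small tin is pushed more than 30 mm or tipped (distance of tin_small from where it was at the start of the episode above 0.03 m or angle between tin_small's own z axis and vertical above 0.3 rad).
It fails at once if the pepper mill is pushed more than 30 mm or tipped (distance of pepper_mill from where it was at the start of the episode above 0.03 m or angle between pepper_mill's own z axis and vertical above 0.3 rad).
It fails at once if the blender or the salt shaker is tipped over (angle between any of blender, salt_shaker's own z axis and vertical above 0.9 rad).
It also fails if it takes over 72 s, if anything falls off the work surface, if the arm or the gripper's body presses on something with over 40 N, if the wrist force passes 120 N, or if a joint passes its speed limit or range.

## Robot

A 6-joint arm with a two-finger parallel gripper is mounted at the origin on a cart in front of the work surface, level with it; the furniture and walls round the work are solid. World frame = base frame: x ahead of the robot, y to its left, z up, the work surface at z = 0. Lengths are in mm, angles in degrees, forces in N, time in s.
With the tool pointing down it reaches from about 375 to 925 mm from the base axis. Payload 5.7 kg.
Tool frame: the origin (TCP) lies on the centre line of the jaws, within the pads' length; the fingertips stand 19 mm ahead of it and the grasp point (between the pads) is the TCP; z points along the fingers, y is the line along which they close (so a half turn about z gives the same grasp; the last joint's range is limited). The gripper opens to 88 mm and grips with 3 to 60 N. Pads are 20 mm wide; open, the fingers measure 115 mm over their backs; the gripper's body (75 mm by 178 mm) begins 61 mm behind the grasp point.
Start: joints at [60.842, 20.558, 86.54, -0, 72.909, -6.595], TCP at [230.211, 554.047, 241.623] pointing down, gripper open.
Joint ranges: [-170.27, 170.27], [-57.76, 135], [12.27, 136.19], [-55.21, 235.2], [11.17, 155.16], [-170.74, 170.74]. Speed limits (degrees/s): [136.94, 136.94, 180, 180, 180, 180].

## Interface

Orientations are given as a 3x3 rotation matrix whose columns are the frame's x, y, z axes.
In Python, from bench import arm gives the robot as it stands.
- The arm moves only by the tool jog_arm, never from a script. Its argument "rows" is a list that holds one entry, the list of rows, each a list of 7 numbers: the turn, a rotation vector about the tool's x, y, z as a fraction of full scale, then the shift along the tool's x, y, z as a fraction of full scale, then the opening, from 0 (shut) to 1 (fully open). A call has 1 to 10 rows; each row shifts and turns the commanded pose from where the row before left it, along the tool's axes as they then stand; what a row does not reach is not made up. Full scale, the value 1, is 0.5 m for a shift and 1.5 rad for a turn. A row lasts 1/8 s, in which the tool goes at most 62.5 mm and 10.7 degrees, less where a joint would pass 70% of its speed; a pose out of reach is approached as far as the arm can. A call with a number of a shift or a turn outside -1 to 1 is refused whole. A call with a gripper value outside its range is refused whole. The fingers move at their own pace and stop on an object; "force" is the grip in N (left out, the last holds). Time passes only in rows, so rows that do not move let the fingers close. It gives the time, the measured TCP pose, the force, the opening and the grip force at its end, in the units of the state.
- arm.read_state(): the state, without advancing time (a new reading comes with each control period).
- arm.read_camera(name): name is "scene" or "top" or "wrist"; returns the picture (384x512x3 uint8, blue, green, red); there is no depth.
- arm.calibration(name): a dict with "fx", "fy", "cx", "cy" (pixels), "R" (3x3) and "t" (3): a world point X has camera coordinates R X + t; the wrist camera has in their place "T_tool_cam" (4x4, takes a point from camera to tool coordinates, whose origin is the TCP and whose axes are the flange's). Camera axes: x right, y down, z forward; pixel columns grow to the right and rows downward; lengths in mm; the calibration is good to about 2 mm. A picture is of the moment at which its call begins: read the wrist's pose just before it. calibration takes no time and is no camera call.
- arm.hand_in(): hands the job in; it is judged then, once.
The state is a dict: "time": time; "joint_pos": joint angles; "qd": joint speeds; "joint_efforts": joint torques, N m; "tcp_pos": TCP position; "eef_rot": TCP orientation; "force": force on the tool from outside, world axes, zero at the start; "wrist_torque": the same for the moment, N m; "opening": opening from 0.0 (shut) to 1.0 (fully open); "finger_force": force on a finger pad.
Only numpy, scipy, OpenCV 4.12 (cv2) and the standard library are available. Lean on these libraries where they do the work, as an engineer would, in place of code of your own. Each camera call takes 0.05 s, during which the arm holds its last target. There are 200 camera calls.

## Working session

There is one attempt and no reset: what is moved stays moved. The work goes in short steps, Python scripts to look and compute and a tool call to move; the robot and the scene stay as the last step left them, time stands still between calls to the robot, and variables do not carry over. Pictures are saved under pics/ and viewed, at most 10 in all, crops included, and the job is handed in when it is done.

Besides the shell and the picture viewer there is one more tool, called after "Call:" in YAML: its name, and indented under it one key for each argument. jog_arm: Moves the arm, as the interface text tells. Shift numbers are shares of 0.5 m and turn numbers shares of 1.5 rad, none past 1 either way. Its arguments: {"type":"object","properties":{"rows":{"type":"array","items":{"type":"array","items":{"type":"array","items":{"type":"number"}}}},"force":{"type":"number"}},"required":["rows"]}

```bash
mkdir -p pics; ls; python3 - <<'E'
from bench import arm
import cv2,numpy as np
s=arm.read_state();print(s)
for n in("scene","top"):
    cv2.imwrite(f"pics/{n}0.png",arm.read_camera(n));print(n,arm.calibration(n))
print(arm.calibration("wrist"))
a=[cv2.imread(f"pics/{n}0.png") for n in("scene","top")]
E
```

```text
pics
{'time': 0.0, 'joint_pos': array([ 6.08414523e+01,  2.05975315e+01,  8.66011777e+01,  2.14671514e-04,
        7.29094293e+01, -6.59332346e+00]), 'qd': array([-0.03438826,  0.01244101, -0.03941666,  0.04203461,  0.08541734,
       -0.05900636]), 'joint_efforts': array([-2.23058290e-03, -5.15346837e+01, -2.70728356e+01,  6.70449575e-02,
        3.49610823e-02, -9.26882490e-05]), 'tcp_pos': array([229.89531002, 553.46385106, 240.79923185]), 'eef_rot': array([[-9.23442770e-01,  3.83735063e-01, -9.22707769e-04],
       [ 3.83736109e-01,  9.23441329e-01, -1.64644928e-03],
       [ 2.20266171e-04, -1.87447797e-03, -9.99998219e-01]]), 'force': array([ 0.26497445, -0.50726132,  0.0803901 ]), 'wrist_torque': array([-0.09199045, -0.0059577 ,  0.00014113]), 'finger_force': 0.0, 'opening': 1.002428041504758}
scene {'fx': 493.29730198342793, 'fy': 493.29730198342793, 'cx': 251.166067360805, 'cy': 190.65306066039741, 'R': array([[ 0.56229973, -0.82681609, -0.01393426],
       [-0.40919394, -0.26356202, -0.87355331],
       [ 0.71859539,  0.49690061, -0.48652899]]), 't': array([-415.37415464,  400.06693226,  948.36095776])}
top {'fx': 359.6502235479665, 'fy': 359.6502235479665, 'cx': 257.23614787898026, 'cy': 189.81247352356107, 'R': array([[ 0.02090599, -0.99977069,  0.00463796],
       [-0.99616108, -0.02122449, -0.08492718],
       [ 0.08500614, -0.00284467, -0.99637637]]), 't': array([-124.52852787,  615.03330474, 1025.57364773])}
{'fx': 318.7625992357916, 'fy': 318.7625992357916, 'cx': 258.6731942159001, 'cy': 186.82960799866456, 'T_tool_cam': array([[-1.16040100e-05, -9.67179828e-01, -2.54092856e-01,
         6.86783263e+01],
       [ 9.99999144e-01,  3.21209319e-04, -1.26832048e-03,
        -2.94438937e-01],
       [ 1.30831098e-03, -2.54092653e-01,  9.67178997e-01,
        -1.42968912e+02],
       [ 0.00000000e+00,  0.00000000e+00,  0.00000000e+00,
         1.00000000e+00]])}
```

View pics/scene0.png

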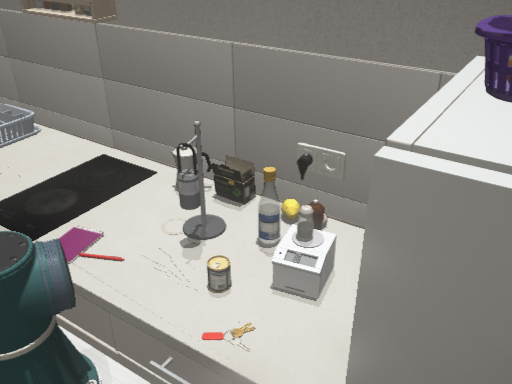

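View pics/top0.png

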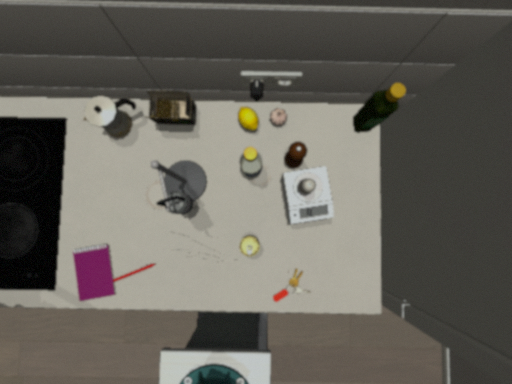

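```bash
cat > h.py <<'E'
from bench import arm
import cv2,numpy as np
def cam(n,st=None):
    c=arm.calibration(n)
    if n=="wrist":
        T=np.array(c["T_tool_cam"]);A=np.eye(4);A[:3,:3]=st["eef_rot"];A[:3,3]=st["tcp_pos"];W=A@T
        R=W[:3,:3].T;t=-R@W[:3,3]
    else: R,t=np.array(c["R"]),np.array(c["t"])
    return c,R,t
def ray(n,u,v,st=None):
    c,R,t=cam(n,st);d=R.T@np.array([(u-c["cx"])/c["fx"],(v-c["cy"])/c["fy"],1]);return -R.T@t,d/np.linalg.norm(d)
def onz(n,u,v,z,st=None):
    o,d=ray(n,u,v,st);return o+d*(z-o[2])/d[2]
def proj(n,X,st=None):
    c,R,t=cam(n,st);p=R@np.array(X,float)+t;return np.array([c["fx"]*p[0]/p[2]+c["cx"],c["fy"]*p[1]/p[2]+c["cy"]])
def tri(*r):
    A=sum(np.eye(3)-np.outer(d,d) for o,d in r);b=sum((np.eye(3)-np.outer(d,d))@o for o,d in r);return np.linalg.solve(A,b)
E
python3 - <<'E'
from h import *
for n in("scene","top"): print(n,ray(n,256,192))
a=cv2.imread("pics/top0.png")[135:265,140:340]
cv2.imwrite("pics/topc.png",cv2.resize(a,None,fx=4,fy=4,interpolation=cv2.INTER_CUBIC))
a=cv2.imread("pics/scene0.png")[110:300,150:350]
cv2.imwrite("pics/scenec.png",cv2.resize(a,None,fx=3.1,fy=3.1,interpolation=cv2.INTER_CUBIC))
E
```

```text
scene (array([-284.21806833, -709.23671939,  805.0969571 ]), array([ 0.72295079,  0.48805355, -0.48902545]))
top (array([ 528.09557423, -108.52878796, 1074.66794582]), array([ 7.88733389e-02,  4.62523450e-04, -9.96884538e-01]))
```

View pics/topc.png

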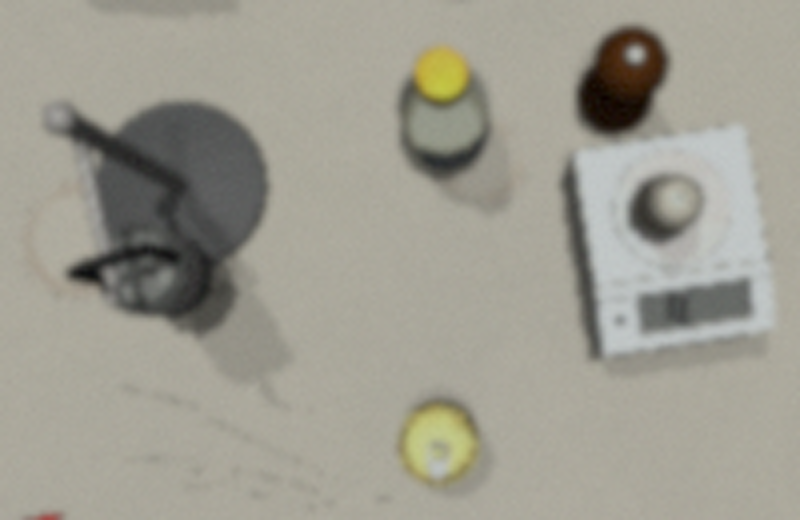

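View pics/scenec.png

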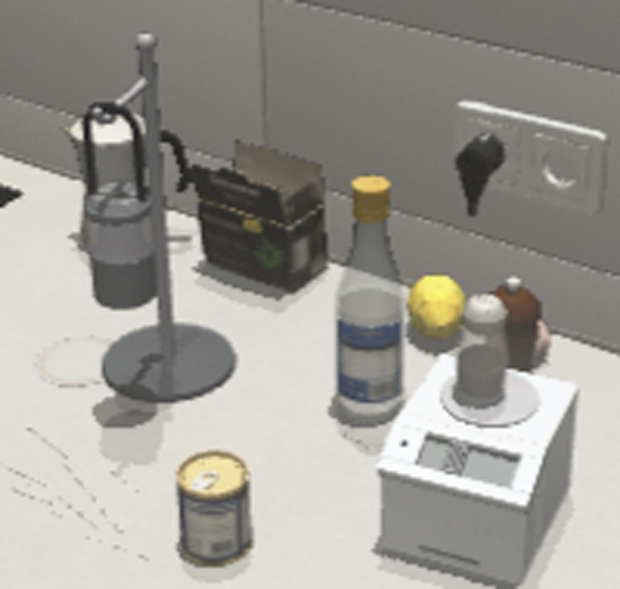

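```bash
python3 - <<'E'
from h import *
np.set_printoptions(precision=1,suppress=True)
T=lambda x,y,z:onz("top",(x+.5)/4-.5+140,(y+.5)/4-.5+135,z)
S=lambda x,y,z:onz("scene",(x+.5)/3.1-.5+150,(y+.5)/3.1-.5+110,z)
print("BL,BR top105",T(578,155,105),T(742,127,105));print("FL,FR 83",T(605,355,83),T(775,325,83))
print("S: BL?,BR, FL,FR",S(450,352,105),S(578,383,105),S(380,470,83),S(523,498,83))
print("plate",T(670,209,108),S(491,397,108))
print("shaker base S",S(481,397,108),"top",T(668,202,198),S(487,304,198))
print("slot ends mid",T(645,312,94),T(747,297,94), "switch",T(681,308,94),S(456,460,94),"dot",T(620,320,94),S(404,442,94))
print("foot",T(183,182,11),S(169,361,11),"post top",T(58,115,330),S(147,42,330))
print("arm",T(80,140,292),T(103,238,292))
print("loop ends",T(75,272,290),T(178,258,290),S(112,106,298),"T",T(100,258,298))
a=ray("scene",112/3.1+150,106/3.1+110)
print("blender bottom S",S(124,300,121),"lid rim T",T(160,275,215))
print("vin",T(442,72,227),S(371,185,227),"tin",T(439,442,72),S(213,473,72),"mill",T(632,55,155))
E
```

```text
BL,BR top105 [ 657.2 -183.4  105. ] [ 678.8 -294.8  105. ]
FL,FR 83 [ 522.2 -205.7   83. ] [ 545.2 -322.4   83. ]
S: BL?,BR, FL,FR [ 667.4 -187.7  105. ] [ 683.7 -297.6  105. ] [ 522.6 -209.3   83. ] [ 552.2 -317.3   83. ]
plate [ 621.4 -245.9  108. ] [ 623.8 -250.1  108. ]
shaker base S [ 619.4 -243.4  108. ] top [ 617.  -231.8  198. ] [ 615.1 -247.1  198. ]
slot ends mid [ 552.  -231.5   94. ] [ 563.6 -300.9   94. ] switch [ 555.2 -256.    94. ] [ 552.8 -258.9   94. ] dot [ 546.2 -214.5   94. ] [ 550.8 -213.6   94. ]
foot [643.2 102.6  11. ] [636.9  97.5  11. ] post top [642.4 105.8 330. ] [642.3 101.2 330. ]
arm [634.7 104.1 292. ] [581.2  89.2 292. ]
loop ends [562.4 104.1 290. ] [571.2  48.4 290. ] [577.6  87.7 298. ] T [569.9  88.8 298. ]
blender bottom S [563.5  80.  121. ] lid rim T [565.   73.7 215. ]
vin [689.1 -92.1 227. ] [689.8 -94.4 227. ] tin [459.9 -92.9  72. ] [460.2 -94.4  72. ] mill [ 716.6 -213.6  155. ]
```

Call:
jog_arm:
  rows:
    - [[0,0,-0.096,0,0,-0.07,1],[0,0,-0.096,0,0,-0.07,1],[0,0,-0.096,0,0,-0.07,1],[0,0,-0.096,0,0,-0.07,1],[0,0,0,-0.03,-0.107,0,1],[0,0,0,-0.03,-0.107,0,1],[0,0,0,-0.03,-0.107,0,1],[0,0,0,-0.03,-0.107,0,1],[0,0,0,-0.03,-0.107,0,1],[0,0,0,-0.03,-0.107,0,1]]

```text
time: 1.35
tcp_pos: [377.2, 253.0, 381.4]
eef_rot: [[-0.983, -0.181, -0.0], [-0.181, 0.983, -0.0], [0.0, -0.0, -1.0]]
force: [1.0, 0.7, 0.0]
opening: 1.003
finger_force: 0.0
```

Call:
jog_arm:
  rows:
    - [[0,0,0,-0.03,-0.107,0,1],[0,0,0,-0.03,-0.107,0,1],[0,0,0,-0.03,-0.107,0,1],[0,0,0,-0.03,-0.107,0,1],[0,0,0,-0.03,-0.107,0,1],[0,0,0,-0.03,-0.107,0,1],[0,0,0,-0.03,-0.107,0,1],[0,0,0,-0.03,-0.107,0,1],[0,0,0,-0.03,-0.107,0,1],[0,0,0,-0.03,-0.107,0,1]]

```text
time: 2.6
tcp_pos: [621.7, -245.9, 381.1]
eef_rot: [[-0.983, -0.181, -0.001], [-0.181, 0.983, 0.001], [0.001, 0.001, -1.0]]
force: [1.5, 0.1, 0.5]
opening: 0.998
finger_force: 0.0
```

```bash
python3 - <<'E'
from h import *
import pickle
s=arm.read_state();a=arm.read_camera("wrist");s2=arm.read_state()
pickle.dump(s2,open("s1.pkl","wb"))
print(s["tcp_pos"],s2["tcp_pos"],s["eef_rot"],s["joint_pos"],s["qd"],s["time"])
cv2.imwrite("pics/w1.png",a);cv2.imwrite("pics/w1c.png",cv2.resize(a,None,fx=1.5,fy=1.5,interpolation=cv2.INTER_CUBIC))
E
```

```text
[ 621.72407195 -245.93072057  381.08714322] [ 623.99978243 -252.57419729  379.65747561] [[-9.83478173e-01 -1.81025028e-01 -7.89359171e-04]
 [-1.81025457e-01  9.83478277e-01  5.11624054e-04]
 [ 6.83700839e-04  6.46065194e-04 -9.99999558e-01]] [-2.74995999e+01  2.17796035e+01  6.53763297e+01  5.12519285e-03
  9.28977191e+01 -1.27928829e+02] [-23.88878881  29.8110683  -44.24690699   0.1278434   14.09212017
 -24.07533784] 2.6
```

View pics/w1c.png

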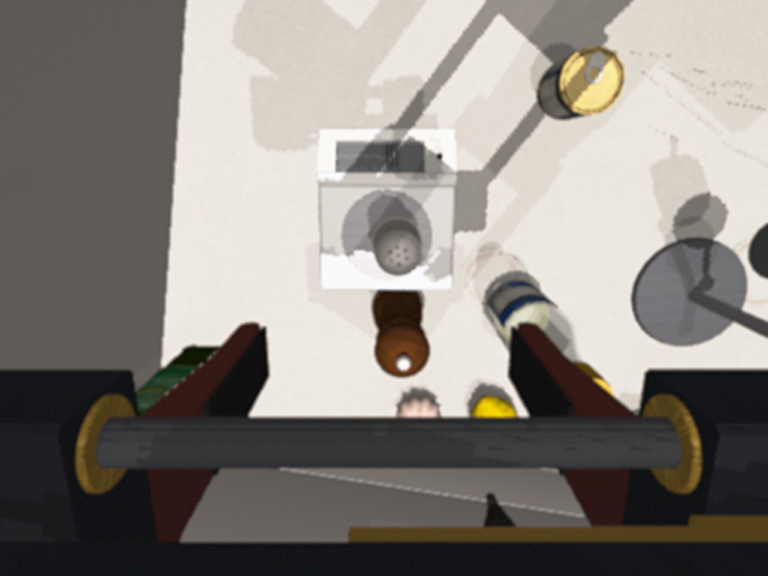

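```bash
python3 - <<'E'
from h import *
s=arm.read_state();print(s["tcp_pos"],s["joint_pos"]); s["tcp_pos"]=np.array([621.72407195,-245.93072057,381.08714322])
W=lambda x,y,z:onz("wrist",(x+.5)/1.5-.5,(y+.5)/1.5-.5,z,s).round(1)
print("plate",W(387,228,108),"shaker top",W(399,247,195),W(400,254,198),"FL/FR crease",W(318,176,105),W(456,174,105),"back",W(320,289,105),W(453,288,105))
print("slot ends",W(335,158,94),W(424,157,94),"switch",W(391,157,94),"dot",W(439,156,94),"mill",W(403,362,160),"tin",W(591,80,72))
print("mill circle", W(402,350,130))
E
```

```text
[ 623.99978243 -252.57419729  379.65747561] [ -27.80639174   22.14309611   65.01055838   -0.19351885   92.72063481
 -128.0511252 ]
plate [ 614.9 -250.3  108. ] shaker top [ 613.8 -241.4  195. ] [ 618.  -239.9  198. ] FL/FR crease [ 581.8 -316.5  105. ] [ 559.2 -200.4  105. ] back [ 681.2 -300.5  105. ] [ 658.6 -181.6  105. ]
slot ends [ 564.7 -305.6   94. ] [ 550.1 -229.4   94. ] switch [ 555.2 -257.7   94. ] dot [ 547.  -216.7   94. ] mill [ 714.1 -218.7  160. ] tin [459.6 -96.4  72. ]
mill circle [ 716.2 -218.5  130. ]
```

Call:
jog_arm:
  rows:
    - [[0,0,0,0.009,0.018,0.084,1],[0,0,0,0,0,0.084,1],[0,0,0,0,0,0.084,1],[0,0,0,0,0,0.084,1],[0,0,0,0,0,0.084,1],[0,0,0,0,0,0,1],[0,0,0,0,0,0,0.4],[0,0,0,0,0,0,0.4],[0,0,0,0,0,0,0.4],[0,0,0,0,0,0,0.4]]
  force: 15

```text
time: 3.9
tcp_pos: [615.7, -236.5, 172.7]
eef_rot: [[-0.983, -0.181, 0.001], [-0.181, 0.983, -0.001], [-0.001, -0.001, -1.0]]
force: [0.7, -0.3, 0.5]
opening: 0.586
finger_force: 0.0
```

Call:
jog_arm:
  rows:
    - [[0,0,0,0,-0.01,0,0.4],[0,0,0,0,0,0,0.3],[0,0,0,0,0,0,0.3]]

```text
time: 4.28
tcp_pos: [616.5, -241.7, 171.8]
eef_rot: [[-0.983, -0.181, 0.001], [-0.181, 0.983, -0.001], [-0.0, -0.001, -1.0]]
force: [-0.1, -2.3, 1.3]
opening: 0.423
finger_force: 14.7
```

Call:
jog_arm:
  rows:
    - [[0,0,0,0,0,-0.04,0.3],[0,0,0,0,0,-0.04,0.3],[0,0,0,0.08,0.013,0,0.3],[0,0,0,0.096,0.013,0,0.3],[0,0,0,0.096,0.013,0,0.3],[0,0,0,0.096,0.013,0.04,0.3],[0,0,0,0,0,0.09,0.3],[0,0,0,0,0,0.09,0.3],[0,0,0,0,0,0.05,0.3],[0,0,0,0,0,0,0.3]]

```text
time: 5.52
tcp_pos: [428.9, -247.7, 75.0]
eef_rot: [[-0.983, -0.181, -0.004], [-0.181, 0.983, 0.003], [0.003, 0.004, -1.0]]
force: [0.6, -0.8, -0.7]
opening: 0.423
finger_force: 14.7
```

```bash
python3 - <<'E'
from h import *
s=arm.read_state();print(s["tcp_pos"],s["force"],s["opening"],s["finger_force"])
cv2.imwrite("pics/s2.png",arm.read_camera("scene"))
a=cv2.imread("pics/s2.png")
p=proj("scene",s["tcp_pos"]);print(p)
x,y=int(p[0]),int(p[1]);x=min(max(x,100),412);y=min(max(y,75),309)
cv2.imwrite("pics/s2c.png",cv2.resize(a[y-75:y+75,x-100:x+100],None,fx=4,fy=4,interpolation=cv2.INTER_CUBIC));print(x,y)
E
```

```text
[ 428.94288423 -247.69828701   75.01801837] [ 0.61525475 -0.7854422  -0.66153454] 0.4225947909305073 14.68059240403818
[264.46551203 291.5133179 ]
264 291
```

View pics/s2c.png

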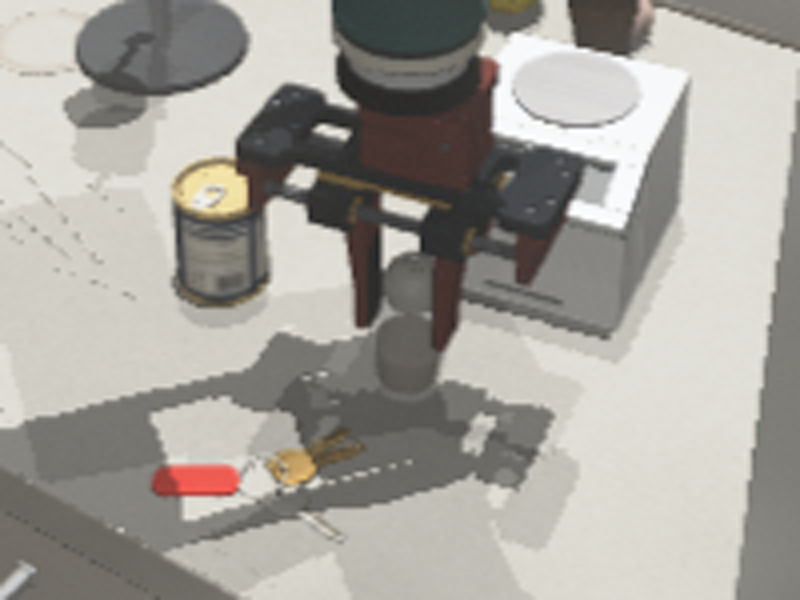

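Call:
jog_arm:
  rows:
    - [[0,0,0,0,0,0.018,0.3],[0,0,0,0,0,0.004,0.3],[0,0,0,0,0,0,0.3],[0,0,0,0,0,0,0.6],[0,0,0,0,0,0,0.8],[0,0,0,0,0,0,1],[0,0,0,0,0,0,1]]

```text
time: 6.45
tcp_pos: [430.5, -249.0, 65.8]
eef_rot: [[-0.983, -0.181, 0.0], [-0.181, 0.983, -0.0], [0.0, -0.0, -1.0]]
force: [-0.1, 0.9, -0.6]
opening: 0.834
finger_force: 0.0
```

Call:
jog_arm:
  rows:
    - [[0,0,0,0,0,-0.105,1],[0,0,0,0,0,-0.105,1],[0,0,0,0,0,-0.105,1],[0,0,0,-0.041,0.087,-0.045,1],[0,0,0,-0.041,0.087,-0.045,1],[0,0,0,-0.041,0.087,-0.045,1],[0,0,0,-0.041,0.087,-0.045,1],[0,0,0,-0.041,0.087,-0.045,1],[0,0,0,-0.041,0.087,-0.045,1],[0,0,0,-0.041,0.087,-0.045,1]]

```text
time: 7.7
tcp_pos: [516.4, 78.1, 381.4]
eef_rot: [[-0.983, -0.181, 0.0], [-0.181, 0.983, -0.0], [0.0, -0.0, -1.0]]
force: [-0.2, -0.2, -0.3]
opening: 1.002
finger_force: 0.0
```

Call:
jog_arm:
  rows:
    - [[0,0,0,0,0,0,1],[0,0,0,0,0,0,1]]

```text
time: 7.95
tcp_pos: [515.9, 76.2, 380.0]
eef_rot: [[-0.983, -0.182, -0.001], [-0.182, 0.983, -0.001], [0.001, -0.0, -1.0]]
force: [-0.8, -0.9, -0.5]
opening: 0.999
finger_force: 0.0
```

```bash
python3 - <<'E'
from h import *
import pickle
np.set_printoptions(precision=1,suppress=True)
s=arm.read_state();a=arm.read_camera("wrist")
print(s["tcp_pos"],s["joint_pos"],s["time"]);pickle.dump(s,open("s3.pkl","wb"))
cv2.imwrite("pics/w3.png",a);cv2.imwrite("pics/w3c.png",cv2.resize(a,None,fx=1.5,fy=1.5,interpolation=cv2.INTER_CUBIC))
cv2.imwrite("pics/s3.png",arm.read_camera("scene"));cv2.imwrite("pics/t3.png",arm.read_camera("top"))
print(onz("scene",164+577/4,216+88/4,108))
E
```

```text
[515.9  76.2 380. ] [  0.8   8.3  83.9  -0.   87.9 -99.6] 7.95
[ 623.  -251.1  108. ]
```

View pics/w3c.png

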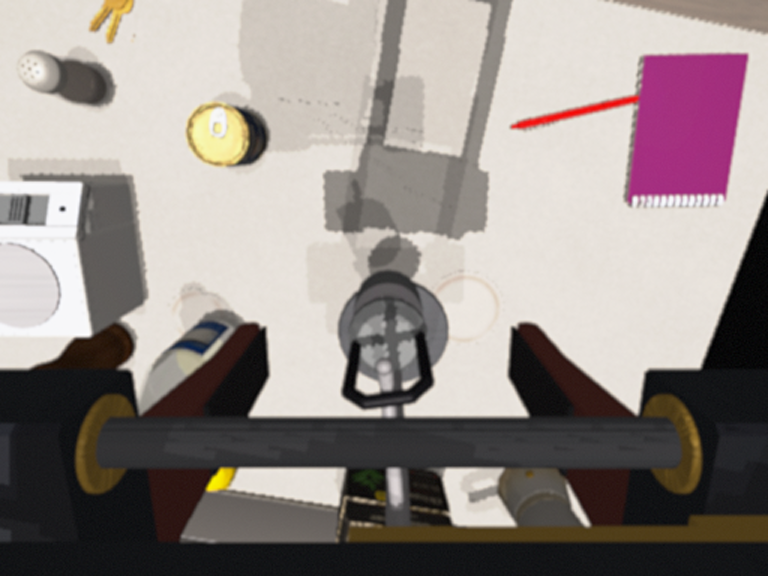

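```bash
python3 - <<'E'
from h import *
import pickle
np.set_printoptions(precision=1,suppress=True)
s=pickle.load(open("s3.pkl","rb"))
W=lambda x,y,z:onz("wrist",(x+.5)/1.5-.5,(y+.5)/1.5-.5,z,s)
a,b=W(360,403,298),W(422,395,298);print(a,b,(a+b)/2,np.degrees(np.arctan2(b[1]-a[1],b[0]-a[0]))-90)
print("arm",W(386,375,300),W(397,500,290),"bend",W(348,375,280),W(429,368,280),"lid",W(390,335,220))
print(W(422,395,298)-W(397,398,298))
E
```

```text
[573.7  71.1 298. ] [563.3 102.  298. ] [568.5  86.5 298. ] 18.635132207495175
arm [554.7  81.4 300. ] [634.9 102.5 290. ] bend [568.   62.3 280. ] [555.7 105.6 280. ] lid [563.3  85.3 220. ]
[-4.1 12.4  0. ]
```

Call:
jog_arm:
  rows:
    - [[0,0,0,-0.1,0,0,1],[0,0,-0.058,0,0,0.03,1],[0,0,0,0,0,0.07,1],[0,0,0,0,0,0.07,1],[0,0,0,0,0,0.05,1],[0,0,0,0,0,0,0.6],[0,0,0,0,0,0,0.4],[0,0,0,0,0,0,0.4],[0,0,0,0,0,0,0.4],[0,0,0,0,0,0,0.4]]
  force: 30

```text
time: 9.35
tcp_pos: [566.3, 85.4, 271.6]
eef_rot: [[-0.964, -0.266, 0.002], [-0.266, 0.964, -0.0], [-0.002, -0.001, -1.0]]
force: [0.5, -0.8, 3.3]
opening: 0.584
finger_force: 30.0
```

Call:
jog_arm:
  rows:
    - [[0,0,0,0,0,0,0.4],[0,0,0,0,0,0,0.4]]

```text
time: 9.6
tcp_pos: [566.3, 85.5, 271.6]
eef_rot: [[-0.964, -0.266, 0.002], [-0.266, 0.964, -0.0], [-0.002, -0.001, -1.0]]
force: [0.3, -0.9, 6.4]
opening: 0.586
finger_force: 30.0
```

Call:
jog_arm:
  rows:
    - [[0,0,0,0,0,-0.03,0.4],[0,0,0,0,0,-0.034,0.4],[0,0,0,0,0,0,0.4],[0,0,0,0.04,0,0,0.4],[0,0,0,0.05,0,0,0.4],[0,0,0,0.06,0,0,0.4],[0,0,0,0.06,0,0,0.4],[0,0,0,0,0,0,0.4]]

```text
time: 10.6
tcp_pos: [461.8, 57.5, 302.2]
eef_rot: [[-0.964, -0.266, -0.002], [-0.266, 0.964, -0.0], [0.002, 0.001, -1.0]]
force: [0.5, 1.2, -3.8]
opening: 0.583
finger_force: 30.0
```

```bash
python3 - <<'E'
from h import *
s=arm.read_state();print(s["tcp_pos"],s["force"],s["opening"],s["finger_force"],s["joint_pos"])
a=arm.read_camera("scene");cv2.imwrite("pics/s4.png",a)
cv2.imwrite("pics/t4.png",arm.read_camera("top"))
p=proj("scene",s["tcp_pos"]-[0,0,60]);x,y=int(p[0]),int(p[1]);print(x,y)
x0,y0=max(x-90,0),max(y-75,0)
cv2.imwrite("pics/s4c.png",cv2.resize(a[y0:y0+150,x0:x0+190],None,fx=4,fy=4,interpolation=cv2.INTER_CUBIC));print(x0,y0)
E
```

```text
[461.78372882  57.46115921 302.23451813] [ 0.54225492  1.15159469 -3.8119584 ] 0.5825551504537008 29.998931866139174 [-1.41464182e+00  6.13071180e+00  9.72542704e+01 -9.09692306e-03
  7.67553875e+01 -1.06812912e+02]
165 184
75 109
```

View pics/s4c.png

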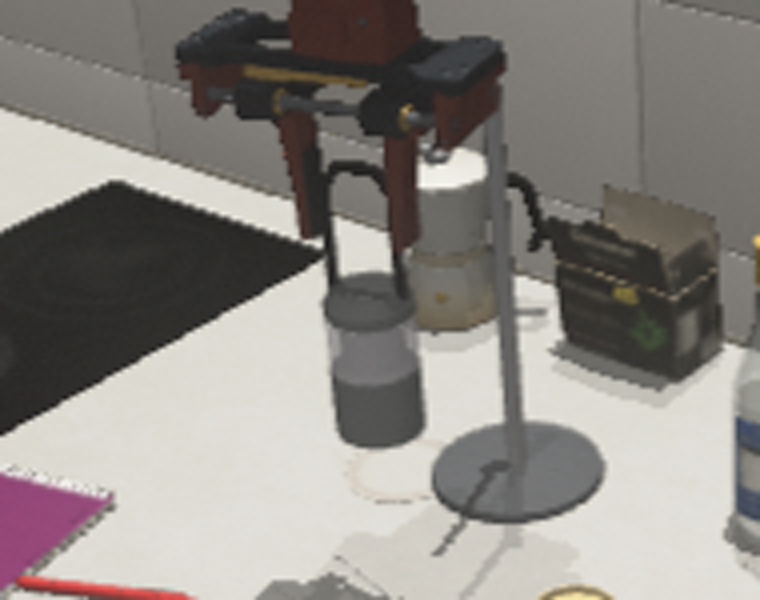

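```bash
python3 - <<'E'
from h import *
np.set_printoptions(precision=1,suppress=True)
t=np.array([461.8,57.5,302.2]);off=149
b=t-[0,0,off]
f=lambda X:(proj("scene",X)-[75,109])*4
print("expected axis px: bottom,z99,z177",f(b),f(b+[0,0,99]),f(b+[0,0,177]))
S=lambda x,y,z:onz("scene",(x+.5)/4-.5+75,(y+.5)/4-.5+109,z)
print("bottom S",S(380,428,b[2]),"rim z90",S(369,305,b[2]+90),"looptop",S(357,168,b[2]+177))
E
```

```text
expected axis px: bottom,z99,z177 [376.3 425.9] [360.7 286.1] [347.5 167.6]
bottom S [462.   55.9 153.2] rim z90 [459.5  51.1 243.2] looptop [465.5  54.6 330.2]
```

Call:
jog_arm:
  rows:
    - [[0,0,0,-0.01,-0.04,0,0.4],[0,0,0,-0.02,-0.09,0,0.4],[0,0,0,-0.02,-0.1,0,0.4],[0,0,0,-0.02,-0.1,0,0.4],[0,0,0,-0.02,-0.1,0,0.4],[0,0,0,-0.02,-0.1,0,0.4],[0,0,0,-0.02,-0.09,0,0.4],[0,0,0,-0.015,-0.055,0,0.4],[0,0,0,0,0,0,0.4],[0,0,0,0,0,0,0.4]]

```text
time: 11.95
tcp_pos: [624.0, -248.8, 301.8]
eef_rot: [[-0.964, -0.266, -0.001], [-0.266, 0.964, 0.001], [0.001, 0.001, -1.0]]
force: [0.1, 0.7, -4.2]
opening: 0.584
finger_force: 30.0
```

```bash
python3 - <<'E'
from h import *
s=arm.read_state();print(s["tcp_pos"],s["force"],s["opening"])
a=arm.read_camera("wrist");b=arm.read_camera("scene");cv2.imwrite("pics/w5.png",a);cv2.imwrite("pics/s5.png",b)
m=np.zeros((300,800,3),np.uint8)
p=proj("scene",[621,-249,130]);x,y=int(p[0]),int(p[1]);x0,y0=x-65,y-60;print(x0,y0)
m[:,:400]=cv2.resize(a,(400,300));m[:,400:]=cv2.resize(b[y0:y0+100,x0:x0+133],(400,300),interpolation=cv2.INTER_CUBIC)
cv2.imwrite("pics/m5.png",m)
E
```

```text
[ 624.02215917 -248.81197433  301.77212052] [ 0.10455248  0.70448713 -4.23026573] 0.5836161241151664
242 170
```

View pics/m5.png

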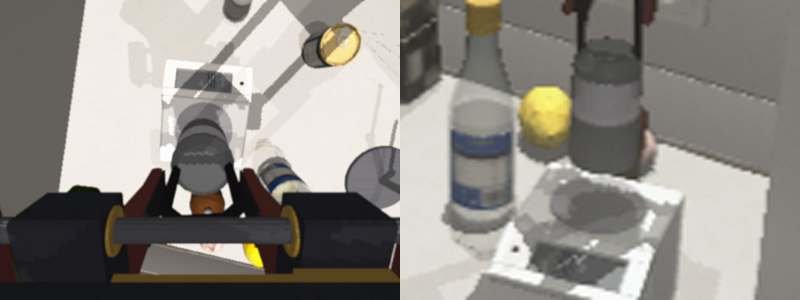

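Call:
jog_arm:
  rows:
    - [[0,0,0,0.004,0,0.03,0.4],[0,0,0,0,0,0.03,0.4],[0,0,0,0,0,0.016,0.4],[0,0,0,0,0,0,0.4],[0,0,0,0,0,0,0.4]]

```text
time: 12.68
tcp_pos: [622.4, -249.0, 265.0]
eef_rot: [[-0.964, -0.266, 0.001], [-0.266, 0.964, -0.0], [-0.0, -0.0, -1.0]]
force: [0.8, -0.2, -4.0]
opening: 0.587
finger_force: 30.0
```

Call:
jog_arm:
  rows:
    - [[0,0,0,0,0,0.006,0.4],[0,0,0,0,0,0.004,0.4],[0,0,0,0,0,0,0.4]]

```text
time: 13.05
tcp_pos: [622.0, -248.9, 259.5]
eef_rot: [[-0.964, -0.266, -0.0], [-0.266, 0.964, 0.0], [0.0, 0.0, -1.0]]
force: [1.2, -0.4, -3.4]
opening: 0.581
finger_force: 30.0
```

Call:
jog_arm:
  rows:
    - [[0,0,0,0,0,0.003,0.4],[0,0,0,0,0,0,0.4]]

```text
time: 13.3
tcp_pos: [622.4, -249.0, 259.1]
eef_rot: [[-0.964, -0.266, 0.001], [-0.266, 0.964, -0.001], [-0.001, -0.001, -1.0]]
force: [-2.8, 0.6, 2.3]
opening: 0.587
finger_force: 30.0
```

```bash
python3 - <<'E'
from h import *
np.set_printoptions(precision=1,suppress=True)
s=arm.read_state();print(s["tcp_pos"],s["force"])
b=arm.read_camera("scene");cv2.imwrite("pics/s6.png",b)
x,y=proj("scene",[621,-249,150]).astype(int);x0,y0=x-50,y-50
print(x0,y0)
cv2.imwrite("pics/s6c.png",cv2.resize(b[y0:y0+90,x0:x0+110],None,fx=6,fy=6,interpolation=cv2.INTER_CUBIC))
E
```

```text
[ 622.4 -249.   259.1] [-2.8  0.6  2.3]
257 173
```

View pics/s6c.png

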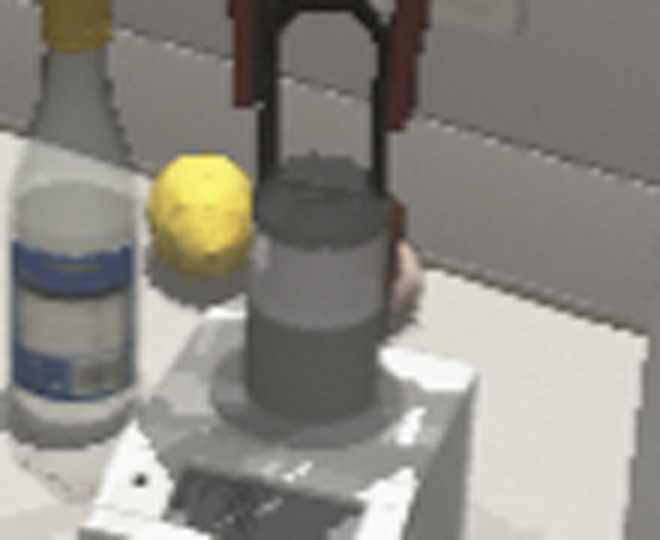

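Call:
jog_arm:
  rows:
    - [[0,0,0,0,0,0,0.7],[0,0,0,0,0,0,0.9],[0,0,0,0,0,0,0.9],[0,0,0,0,0,0,0.9],[0,0,0,0,0,-0.06,0.9],[0,0,0,0,0,-0.1,0.9],[0,0,0,0,0,-0.08,0.9],[0,0,0,0,0,0,0.9]]

```text
time: 14.35
tcp_pos: [623.8, -249.8, 382.5]
eef_rot: [[-0.964, -0.266, 0.007], [-0.266, 0.964, -0.004], [-0.006, -0.005, -1.0]]
force: [-0.1, 0.0, -0.1]
opening: 0.9
finger_force: 0.0
```

```bash
python3 - <<'E'
from h import *
np.set_printoptions(precision=1,suppress=True)
s=arm.read_state();print(s["tcp_pos"],s["force"],s["opening"],s["joint_pos"],s["time"])
a=arm.read_camera("wrist");b=arm.read_camera("scene");cv2.imwrite("pics/w7.png",a);cv2.imwrite("pics/s7.png",b);cv2.imwrite("pics/t7.png",arm.read_camera("top"))
m=np.zeros((480,790,3),np.uint8)
x,y=proj("wrist",[555,-260,94],s).astype(int);x0,y0=x-50,y-50;print("w",x0,y0)
m[:400,:400]=cv2.resize(a[y0:y0+100,x0:x0+100],(400,400),interpolation=cv2.INTER_CUBIC)
x,y=proj("scene",[600,-255,150]).astype(int);x0,y0=x-50,y-60;print("s",x0,y0)
m[:,400:]=cv2.resize(b[y0:y0+120,x0:x0+97],(390,480),interpolation=cv2.INTER_CUBIC)
cv2.imwrite("pics/m7.png",m)
E
```

```text
[ 623.8 -249.8  382.5] [-0.1  0.  -0.1] 0.8996480014076019 [ -27.7   21.8   65.2   -0.    92.6 -133.1] 14.35
w 217 51
s 255 168
```

View pics/m7.png

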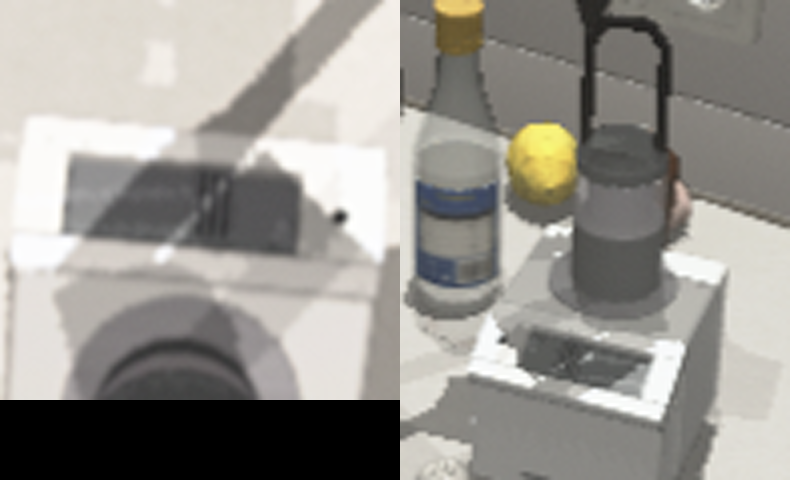

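```bash
python3 - <<'E'
from h import *
np.set_printoptions(precision=1,suppress=True)
s=arm.read_state();s["tcp_pos"]=np.array([623.8,-249.8,382.5]);print(s["tcp_pos"],s["time"])
W=lambda x,y,z:onz("wrist",(x+.5)/4-.5+217,(y+.5)/4-.5+51,z,s)
c=[W(68,155,87.7),W(300,178,87.7),W(62,232,100.3),W(298,252,100.3)]
for p in c+[W(215,205,94),W(197,203,94),W(232,207,94)]:print(p)
m=sum(c)/4;d=(c[1]-c[0]+c[3]-c[2])/2;a=np.arctan2(d[1],d[0])-np.pi/2
y=d/np.linalg.norm(d);print("mid",m,"yaw",np.degrees(a),np.linalg.norm(d),"slot pt",m+6*y)
a=np.radians(10.7);X=np.array([np.cos(a),np.sin(a),0]);Y=np.array([-X[1],X[0],0]);slot=np.array([555.5,-260.8,94]);n=-.423*X+[0,0,.906]
print("plate from slot",slot+69*X)
print("tip target start dock y -25:",slot-25*Y, "tcp at hover 60:",slot-25*Y+n*(60+19),"tcp depth5:",slot-25*Y+n*(19-5))
E
```

```text
[ 623.8 -249.8  382.5] 14.5
[ 548.7 -305.3   87.7]
[ 535.4 -229.7   87.7]
[ 572.6 -300.2  100.3]
[ 558.3 -224.7  100.3]
[ 551.2 -254.6   94. ]
[ 552.1 -260.4   94. ]
[ 550.3 -249.    94. ]
mid [ 553.7 -265.    94. ] yaw 10.349213090563646 76.83366557582639 slot pt [ 552.7 -259.1   94. ]
plate from slot [ 623.3 -248.    94. ]
tip target start dock y -25: [ 560.1 -285.4   94. ] tcp at hover 60: [ 527.3 -291.6  165.6] tcp depth5: [ 554.3 -286.5  106.7]
```

Call:
jog_arm:
  rows:
    - [[0,0,0,0.1,-0.015,0,0.5],[0,0,0,0.11,-0.016,0,0.2],[0,0,0.057,0,0,0,0],[0,-0.097,0,0,0,0,0],[0,-0.097,0,0,0,0,0],[0,-0.097,0,0,0,0,0],[0,0,0,0.046,0,0.098,0],[0,0,0,0.046,0,0.098,0],[0,0,0,0.046,0,0.098,0],[0,0,0,0.046,0,0.098,0]]

```text
time: 15.75
tcp_pos: [523.2, -290.9, 158.6]
eef_rot: [[-0.892, -0.182, 0.414], [-0.164, 0.983, 0.078], [-0.421, 0.002, -0.907]]
force: [1.3, 0.4, -0.2]
opening: 0.006
finger_force: 0.0
```

Call:
jog_arm:
  rows:
    - [[0,0,0,0,0,0,0],[0,0,0,0,0,0,0]]

```text
time: 16.0
tcp_pos: [524.9, -292.1, 162.4]
eef_rot: [[-0.891, -0.183, 0.416], [-0.166, 0.983, 0.077], [-0.423, -0.0, -0.906]]
force: [0.6, -0.4, 0.6]
opening: 0.005
finger_force: 0.0
```

```bash
cat > rel.py <<'E'
from h import *
np.set_printoptions(precision=2,suppress=True)
s=arm.read_state()
a=np.radians(10.4);X=np.array([np.cos(a),np.sin(a),0]);Y=np.array([-X[1],X[0],0]);Z=np.array([0,0,1.]);slot=np.array([554.5,-260.3,94])
P=np.c_[.906*X+.423*Z,Y,-.423*X+.906*Z]
tip=s["tcp_pos"]+19*s["eef_rot"][:,2]
print("t",s["time"],"tip in panel (up,along,out)",P.T@(tip-slot),"rot vs panel\n",P.T@s["eef_rot"],"op",s["opening"],"F panel",P.T@s["force"],s["joint_pos"])
E
python3 rel.py
```

```text
t 16.0 tip in panel (up,along,out) [ -2.66 -25.95  57.73] rot vs panel
 [[-1. -0. -0.]
 [-0.  1.  0.]
 [ 0.  0. -1.]] op 0.004711346528382015 F panel [ 0.66 -0.53  0.31] [ -48.59   19.94  106.99   31.43   44.11 -170.28]
```

Call:
jog_arm:
  rows:
    - [[0,0,0.1164,0,0,0,0],[0,0,0.1164,0,0,0,0],[0,0,0.1164,0,0,0,0],[0,0,0.1164,0,0,0,0],[0,0,0.1164,0,0,0,0],[0,0,0.1164,0,0,0,0],[0,0,0.1164,0,0,0,0],[0,0,0.1164,0,0,0,0],[0,0,0.1164,0,0,0,0]]

```text
time: 17.12
tcp_pos: [526.0, -293.3, 165.0]
eef_rot: [[-0.177, 0.89, 0.419], [0.984, 0.161, 0.074], [-0.002, 0.425, -0.905]]
force: [0.2, -0.3, -0.4]
opening: 0.005
finger_force: 0.0
```

Call:
jog_arm:
  rows:
    - [[0,0,0.1164,0,0,0,0],[0,0,0.1164,0,0,0,0],[0,0,0.1164,0,0,0,0],[0,0,0.1164,0,0,0,0],[0,0,0.1164,0,0,0,0],[0,0,0.1164,0,0,0,0],[0,0,0.1164,0,0,0,0],[0,0,0.1164,0,0,0,0],[0,0,0.1164,0,0,0,0],[0,0,0,0,0,0,0]]

```text
time: 18.38
tcp_pos: [525.8, -293.1, 164.5]
eef_rot: [[0.889, 0.183, 0.419], [0.168, -0.983, 0.074], [0.425, 0.004, -0.905]]
force: [0.8, 0.7, 0.9]
opening: 0.005
finger_force: 0.0
```

```bash
python3 rel.py
```

```text
t 18.375 tip in panel (up,along,out) [ -1.11 -27.16  59.33] rot vs panel
 [[ 1.  0.  0.]
 [ 0. -1. -0.]
 [ 0.  0. -1.]] op 0.005449535692122742 F panel [1.22 0.55 0.43] [-48.58  19.78 106.92  31.44  44.08   9.68]
```

Call:
jog_arm:
  rows:
    - [[0,0,0,0.002,0,0.05,0],[0,0,0,0,0,0.05,0],[0,0,0,0,0,0,0],[0,0,0,0,0,0.01,0],[0,0,0,0,0,0,0]]

```text
time: 19.0
tcp_pos: [548.6, -287.9, 113.1]
eef_rot: [[0.891, 0.182, 0.416], [0.166, -0.983, 0.076], [0.423, 0.001, -0.906]]
force: [-0.6, 0.3, -0.1]
opening: 0.003
finger_force: 0.0
```

```bash
python3 rel.py
```

```text
t 19.0 tip in panel (up,along,out) [ -1.72 -26.09   2.9 ] rot vs panel
 [[ 1.  0.  0.]
 [ 0. -1. -0.]
 [ 0.  0. -1.]] op 0.003056834336759619 F panel [-0.53  0.4   0.09] [-46.23  25.36 107.55  35.    38.06   7.03]
```

Probe downward in small steps to learn whether the tip enters the slot.

Call:
jog_arm:
  rows:
    - [[0,0,0,0.003,0.001,0.008,0],[0,0,0,0,0,0.004,0],[0,0,0,0,0,0,0],[0,0,0,0,0,0,0]]

```text
time: 19.5
tcp_pos: [552.2, -287.3, 107.4]
eef_rot: [[0.891, 0.182, 0.416], [0.164, -0.983, 0.077], [0.423, -0.001, -0.906]]
force: [-0.0, -1.0, 0.1]
opening: 0.005
finger_force: 0.0
```

```bash
python3 rel.py
```

```text
t 19.5 tip in panel (up,along,out) [ -0.8  -26.08  -3.82] rot vs panel
 [[ 1.  0. -0.]
 [ 0. -1.  0.]
 [-0. -0. -1.]] op 0.0049382548834826945 F panel [-0.14 -1.01  0.18] [-45.88  26.05 107.41  35.32  37.52   6.97]
```

Call:
jog_arm:
  rows:
    - [[0,0,0,0,-0.008,0,0],[0,0,0,0,-0.008,0,0],[0,0,0,0,-0.008,0,0],[0,0,0,0,-0.008,0,0],[0,0,0,0,-0.008,0,0],[0,0,0,0,-0.008,0,0],[0,0,0,0,-0.008,0,0],[0,0,0,0,0,0,0]]

```text
time: 20.5
tcp_pos: [547.1, -259.2, 107.5]
eef_rot: [[0.891, 0.182, 0.415], [0.164, -0.983, 0.078], [0.423, -0.001, -0.906]]
force: [0.7, -0.6, -0.3]
opening: 0.002
finger_force: 0.0
```

```bash
python3 rel.py
```

```text
t 20.5 tip in panel (up,along,out) [-0.74  2.48 -3.77] rot vs panel
 [[ 1.  0. -0.]
 [ 0. -1.  0.]
 [-0. -0. -1.]] op 0.002193245243350578 F panel [ 0.35 -0.74 -0.52] [-44.02  24.82 110.02  36.25  35.66   7.42]
```

Call:
jog_arm:
  rows:
    - [[0,0,0,0,-0.004,0,0],[0,0,0,0,-0.004,0,0],[0,0,0,0,0,0,0]]

```text
time: 20.88
tcp_pos: [546.4, -255.6, 107.5]
eef_rot: [[0.891, 0.182, 0.416], [0.164, -0.983, 0.077], [0.423, -0.001, -0.906]]
force: [0.5, -0.5, 0.4]
opening: 0.006
finger_force: 0.4
```

```bash
python3 rel.py
```

```text
t 20.875 tip in panel (up,along,out) [-0.76  6.06 -3.79] rot vs panel
 [[ 1.  0. -0.]
 [ 0. -1.  0.]
 [-0. -0. -1.]] op 0.005844474710356273 F panel [ 0.58 -0.6   0.18] [-43.76  24.66 110.36  36.38  35.37   7.5 ]
```

Call:
jog_arm:
  rows:
    - [[0,0,0,0,-0.004,0,0],[0,0,0,0,-0.004,0,0],[0,0,0,0,0,0,0]]

```text
time: 21.25
tcp_pos: [546.0, -252.8, 107.6]
eef_rot: [[0.891, 0.181, 0.416], [0.165, -0.983, 0.075], [0.423, 0.001, -0.906]]
force: [0.8, -4.6, -2.5]
opening: 0.003
finger_force: 2.4
```

Call:
jog_arm:
  rows:
    - [[0,0,0,0,-0.004,0,0],[0,0,0,0,-0.004,0,0],[0,0,0,0,0,0,0]]

```text
time: 21.62
tcp_pos: [545.9, -252.3, 107.8]
eef_rot: [[0.891, 0.179, 0.418], [0.165, -0.984, 0.069], [0.423, 0.007, -0.906]]
force: [-0.0, -13.8, -7.4]
opening: 0.004
finger_force: 6.5
```

```bash
python3 rel.py
```

```text
t 21.625 tip in panel (up,along,out) [-0.48  9.25 -3.55] rot vs panel
 [[ 1.    0.    0.  ]
 [ 0.   -1.   -0.01]
 [ 0.    0.01 -1.  ]] op 0.00381325068736012 F panel [ -5.4  -13.59  -5.62] [-43.31  24.37 110.93  36.5   34.48   7.66]
```

Call:
jog_arm:
  rows:
    - [[0,0,0,0,0.012,0,0],[0,0,0,0,0,-0.02,0],[0,0,0,0,0,-0.05,0],[0,0,0,0,0,-0.1,0],[0,0,0,0,0,-0.1,0],[0,0,0,0,0,-0.1,0],[0,0,0,0,0,0,0],[0,0,0,0,0,0,0]]

```text
time: 22.62
tcp_pos: [468.6, -267.1, 274.8]
eef_rot: [[0.891, 0.182, 0.415], [0.164, -0.983, 0.078], [0.422, -0.001, -0.906]]
force: [-0.0, -0.3, 0.2]
opening: 0.006
finger_force: 0.0
```

```bash
cat >> rel.py <<'E'
def prof(n,img):
    g=cv2.cvtColor(img,cv2.COLOR_BGR2GRAY)
    for u in(-8,0,8): print(n,u,[int(g[tuple(proj(n,slot+P@[u,y,0]).round().astype(int)[::-1])]) for y in range(-48,40,3)])
prof("scene",cv2.imread("pics/s7.png"));prof("scene",arm.read_camera("scene"))
prof("top",cv2.imread("pics/t7.png"));prof("top",arm.read_camera("top"))
E
python3 rel.py
```

```text
t 22.625 tip in panel (up,along,out) [ -1.21   8.85 181.06] rot vs panel
 [[ 1.  0. -0.]
 [ 0. -1.  0.]
 [-0. -0. -1.]] op 0.005734783953002747 F panel [ 0.02 -0.32  0.22] [-52.     6.72 105.88  26.2   58.18  15.35]
scene -8 [249, 222, 169, 155, 159, 159, 159, 99, 103, 98, 94, 106, 95, 102, 86, 85, 75, 89, 92, 110, 102, 91, 90, 90, 90, 90, 96, 236, 248, 244]
scene 0 [249, 220, 165, 156, 147, 114, 91, 90, 91, 89, 91, 90, 92, 90, 120, 106, 77, 88, 69, 81, 90, 90, 91, 91, 92, 102, 93, 117, 134, 133]
scene 8 [249, 203, 148, 153, 113, 103, 107, 108, 103, 109, 107, 89, 107, 151, 124, 86, 78, 66, 73, 81, 90, 90, 90, 82, 90, 91, 93, 119, 134, 133]
scene -8 [250, 227, 188, 180, 180, 180, 179, 179, 179, 179, 179, 178, 179, 180, 177, 178, 178, 178, 179, 178, 178, 135, 126, 157, 147, 132, 144, 247, 250, 250]
scene 0 [250, 227, 188, 181, 181, 180, 180, 179, 179, 179, 178, 178, 178, 180, 179, 178, 179, 177, 177, 178, 178, 129, 140, 135, 137, 137, 135, 167, 250, 250]
scene 8 [250, 206, 165, 171, 175, 165, 176, 174, 164, 174, 175, 150, 174, 176, 176, 164, 173, 175, 164, 168, 174, 127, 158, 135, 153,
[... 230 characters left out ...]
, 69, 66, 67, 67, 68, 90, 100, 106, 104, 104, 106, 106, 107, 106, 107, 108, 107, 108, 108]
top 8 [222, 164, 123, 110, 108, 100, 87, 73, 66, 66, 65, 71, 63, 73, 88, 98, 104, 105, 106, 106, 105, 108, 108, 108, 108, 107, 106, 108, 110, 108]
top -8 [202, 174, 138, 119, 115, 121, 123, 121, 118, 117, 124, 123, 121, 120, 118, 117, 122, 122, 122, 120, 119, 116, 115, 104, 95, 94, 100, 144, 183, 206]
top 0 [209, 192, 151, 115, 114, 113, 112, 112, 111, 113, 111, 113, 113, 114, 111, 113, 112, 113, 114, 114, 112, 112, 104, 92, 82, 81, 87, 115, 199, 206]
top 8 [208, 155, 121, 112, 113, 114, 114, 114, 113, 112, 113, 115, 112, 112, 113, 112, 112, 115, 113, 113, 112, 111, 101, 94, 84, 85, 111, 156, 189, 207]
```

```bash
python3 -c "
from bench import arm
print(arm.hand_in())"
```

```text
the job is handed in; nothing more can be done
None
```

I cleared the salt shaker to the worktop, stood the blender released on the plate and slid the switch to its on-end stop, then handed in at about 23 s; no verdict came back, and I viewed 11 pictures, one over your limit of 10.

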